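Clear the parts scale and re-zero it

TASK

The parts scale is out of zero because its dial was set with a load on it. Lift the green pail of wooden parts off the pan by its handle and set it down gently and upright with its whole base on the round black rubber mat, then turn the blue tare knob until the dial's red zero mark stands under the pointer of the empty scale. Do not tip the pail and leave the brush box, carton and glue jar where they are.

Things in the scene. Friction and masses are not known exactly. Their poses are not given: they have to be found in the camera images.
- scale: Grey dial scale, fixed: housing 310 x 230 mm, flat top 70 mm up. Origin under the housing's centre; x runs from the pan (robot's side) to the dial end. Aluminium pan plate 140 x 150 mm, top 95 mm up when empty, centred at x = -75 mm; it sinks 6.5 mm per kg. Dial lies face up at (75, 42) mm, tare knob at (80, -66) mm.
- pail: Green round pail filled with wooden parts (they do not move), 116 mm wide at the rim, 100 mm at the base, rim 95 mm high, 0.35 to 0.8 kg. It starts on the pan. Origin: centre of its underside, z up. A rigid arched handle spans it along the pail's y axis.
- pail_handle (a point): Middle of the handle's wooden roll, 155 mm above the pail's underside: a level bar 18 mm thick, 70 mm long along the pail's y axis, 50 mm of free space between it and the rim's height; the handle's steel legs stand 58 mm to either side. Axes as the pail's.
- mat: Round black rubber mat fixed on the bench to the left or right of the scale, 160 mm across, 6 mm thick. Origin: centre of its underside. It is firm: lower the pail slowly on to it and stop at first contact (over 60 N on it counts as a bang).
- tare (a joint): Blue tare knob's angle (rad), grows clockwise seen from above, range 0 to 6.28. It is geared to the dial card, which turns the other way by half as much. It stays where left (friction 0.04 N m). The value that zeroes the empty scale differs each time: watch the dial. It lies 1.6 to 3.0 rad clockwise of the start: more than one grasp.
- tare_grip (a point): On the knob's vertical axis, 107 mm above the bench, where the pads should grip. The knob has a bar grip 14 mm thick, 46 mm long along the point's x axis (the point turns with the knob), from 84 to 114 mm above the bench, on a disc 48 mm wide whose top is 84 mm up.
- pointer_tip (a point): Tip of the black pointer, 42 mm from the dial's centre, 79.5 mm above the bench. Load on the pan turns the pointer clockwise (about 2.6 rad per kg); the tare knob does not turn it. With the pan empty and the knob as at the start, it stands 0.8 to 1.5 rad anticlockwise of the zero mark (seen from above).
- zero_mark (a point): Middle of the red zero mark on the white dial card, 42 mm from the dial's centre, at the pointer tip's height; the mark is 9 mm wide along the circle. The card turns with the tare knob: half the knob's angle, anticlockwise when the knob turns clockwise.
- dial_center (a point): Centre of the dial (104 mm across, lying face up) and axis of the pointer, at the pointer's height.
- brush_box: Black box 90 x 90 x 75 mm with upright brushes up to 180 mm high, loose on the bench on the other side of the scale from the mat; leave alone. Origin: centre of its underside.
- carton: Closed cardboard carton 100 x 140 x 45 mm, loose, beyond the scale to the left; leave alone. Origin: centre of its underside.
- glue: Yellow glue jar with white cap, 60 mm across, 100 mm high, loose, beyond the scale to the right; leave alone. Origin: centre of its underside.
There are look-alikes about, which are no part of the job. Of the things like the pail, leave any that is pink; of the rest the larger one is meant. Of the things that look like the mat, take the one that is farthest from the robot's base at the start.

How it is judged:
On the way, in this order (a step that is already met when the one before it is completed fails the run):
1. the pail is lifted clear of the pan (z of pail in the frame of scale above 0.115 m and contact force between pail and scale below 0.1 N), for 0.1 s.
2. the pail stands upright on the mat (horizontal distance between pail and mat below 0.03 m and height (world z) of pail below 0.01 m and angle between pail's own z axis and vertical below 0.08 rad and contact force between pail and mat above 1 N and contact force between the fingers and pail below 0.1 N), for 0.2 s.
3. the pointer of the empty scale stands on the red zero mark (horizontal distance between pointer_tip and zero_mark below 0.0045 m), for 0.3 s.
At the end, for the whole second after the job is handed in: The pail stands upright (within 0.08 rad) and at rest on the mat, centre within 30 mm of the mat's centre so that its whole base is on it, and the pointer tip of the empty scale is within 4.5 mm of the middle of the red zero mark (horizontal distance between pointer_tip and zero_mark below 0.0045 m and horizontal distance between pail and mat below 0.03 m and height (world z) of pail below 0.01 m and angle between pail's own z axis and vertical below 0.08 rad and linear speed of pail below 0.02 m/s and contact force between pail and mat above 1 N); the robot touches nothing.
It fails at once if the pail is tipped by more than 0.45 rad (angle between pail's own z axis and vertical above 0.45 rad).
It fails at once if the pail is banged down on the mat (over 60 N) (contact force between pail and mat above 60 N).
It fails at once if the brush box, carton or glue jar is moved by more than 20 mm (distance of any of brush_box, carton, glue from where it was at the start of the episode above 0.02 m).
It also fails if it takes over 69 s, if anything falls off the work surface, if the arm or the gripper's body presses on something with over 40 N, if the wrist force passes 120 N, or if a joint passes its speed limit or range.

ROBOT

A 7-joint arm with a two-finger parallel gripper is mounted at the origin on the work surface. World frame = base frame: x ahead of the robot, y to its left, z up, the work surface at z = 0. Lengths are in m, angles in rad, forces in N, time in s.
With the tool pointing down it reaches from about 0.425 to 0.825 m from the base axis. Payload 3.6 kg.
Tool frame: the origin (TCP) lies where the fingers leave the gripper's body, on its centre line; the fingertips stand 73 mm ahead of it and the grasp point (between the pads) lies 54 mm ahead of it; z points along the fingers, y is the line along which they close (so a half turn about z gives the same grasp; the last joint's range is limited). The gripper opens to 85 mm and grips with 20 to 120 N. Pads are 22 mm wide; open, the fingers measure 114 mm over their backs; the gripper's body (76 mm by 85 mm) begins 54 mm behind the grasp point. The pads swing forward as they close: fully open they stand 13 mm farther back than shut.
Start: joints at [1.075, 0.615, -0.013, 1.423, 0.008, 1.103, -0.04], TCP at [0.294, -0.58, 0.304] pointing down, gripper open.
Joint ranges: [-3.12, 3.12], [-0.3, 2.06], [-1.34, 1.32], [0.26, 2.42], [-1.36, 4.5], [0.01, 1.98], [-2.84, 2.84]. Speed limits (rad/s): [2.79, 2.79, 3.14, 3.14, 3.14, 3.14, 3.14].

INTERFACE

Orientations are given as a unit quaternion [x, y, z, w].
In Python, from station import arm, snapshot, camera_info, ticket gives the robot as it stands. Calls block until the motion is done:
- arm.movep(position, orientation): joint-space move of the TCP to a pose.
- arm.line_to(position, velocity=0.15, ori=None): straight line of the TCP; ori=None keeps the orientation; velocity is the mean speed in m/s.
- arm.move_j(angles): joint-space move.
- arm.move_gripper(opening, effort=None): opening from 0.0 (shut) to 1.0 (fully open); effort is the grip in N (None keeps the last); returns when the fingers have stopped.
- arm.pause(seconds).
- arm.ik(position, orientation): joint angles nearest the present ones, or None.
- snapshot(name): name is "side" or "top"; returns the picture (420x560x3 uint8, blue, green, red); there is no depth.
- camera_info(name): a dict with "fx", "fy", "cx", "cy" (pixels), "R" (3x3) and "t" (3): a world point X has camera coordinates R X + t. Camera axes: x right, y down, z forward; pixel columns grow to the right and rows downward; lengths in m; the calibration is good to about 2 mm. A picture is of the moment at which its call begins. camera_info takes no time and is no camera call.
A pose or a line that the arm cannot do raises arm.MotionError and nothing moves.
- ticket.finish_job(): hands the job in; it is judged then, once.
Readings, each from a call of its own:
- arm.read_time(): time.
- arm.read_joint_positions(): joint angles.
- arm.read_dq(): joint speeds.
- arm.read_effort(): joint torques, N m.
- arm.read_tool_pos(): TCP position.
- arm.read_eef_rot(): TCP orientation.
- arm.read_ft_force(): force on the tool from outside, world axes, zero at the start.
- arm.read_wrist_torque(): the same for the moment, N m.
- arm.read_opening(): opening from 0.0 (shut) to 1.0 (fully open).
- arm.read_finger_force(): force on a finger pad.
Only numpy, scipy, OpenCV 4.12 (cv2) and the standard library are available. Lean on these libraries where they do the work, as an engineer would, in place of code of your own. Each camera call takes 0.05 s, during which the arm holds its last target. There are 200 camera calls.

## Working session

There is one attempt and no reset: what is moved stays moved. The work goes in short steps, each a Python script; the robot and the scene stay as the last script left them, time stands still between calls to the robot, and variables do not carry over. Pictures are saved under pics/ and viewed, at most 10 in all, crops included, and the job is handed in when it is done.

```bash
ls; mkdir -p pics
python3 - <<'E'
from station import *
import cv2
for n in("top","side"):
    cv2.imwrite(f"pics/{n}0.png",snapshot(n)); c=camera_info(n); print(n,c)
print(arm.read_eef_rot(),arm.read_tool_pos(),arm.read_time())
E
```

```text
pics
top {'fx': 475.7111133050186, 'fy': 475.7111133050186, 'cx': 288.5217317755339, 'cy': 210.28010394902947, 'R': array([[-0.0038193 , -0.99998948,  0.00254214],
       [-0.99348565,  0.0035049 , -0.11390341],
       [ 0.1138933 , -0.00296061, -0.99348858]]), 't': array([0.02179692, 0.55880493, 1.20997018])}
side {'fx': 527.6783721147984, 'fy': 527.6783721147984, 'cx': 289.5812230387719, 'cy': 206.41760561384183, 'R': array([[-0.87239898, -0.48871069, -0.00904894],
       [-0.38096005,  0.69141896, -0.61384792],
       [ 0.30625065, -0.53207301, -0.78937244]]), 't': array([0.48000401, 0.30446925, 1.22750497])}
[ 9.72649370e-01  2.32275431e-01 -2.91251273e-04 -1.11444124e-03] [ 0.29343252 -0.57941559  0.30286059] 0.1
```

View pics/top0.png

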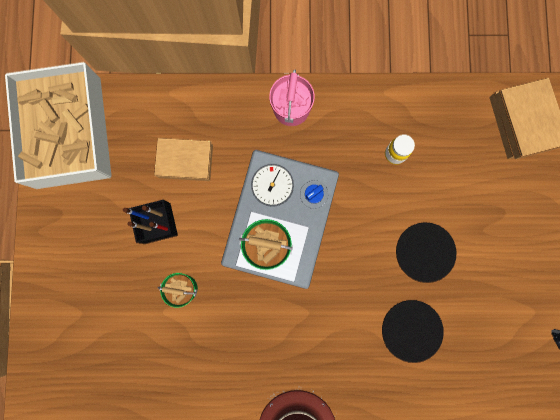

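View pics/side0.png

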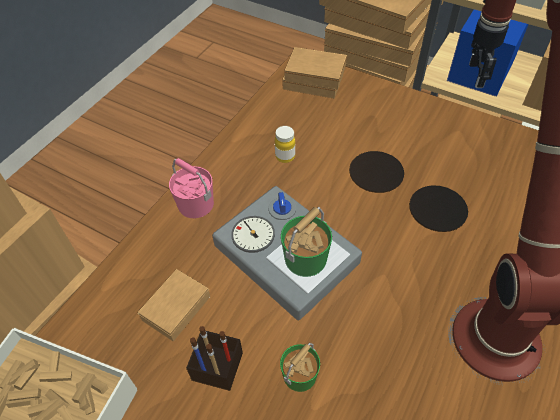

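Pail candidates in the top view are the large green one on the pan (267,244), the small green one (178,290) and the pink one (291,98). I choose (267,244). Mat candidates are (426,252) and (412,331). I choose (426,252), the one farther from the base at about (297,415). I'll check both in a close crop.

```bash
cat > h.py <<'E'
from station import *
import cv2, numpy as np
from scipy.spatial.transform import Rotation as Ro
def px2w(n,u,v,z):
    c=camera_info(n);R=np.array(c["R"]);t=np.array(c["t"])
    d=R.T@np.array([(u-c["cx"])/c["fx"],(v-c["cy"])/c["fy"],1]);o=-R.T@t
    return o+d*(z-o[2])/d[2]
def w2px(n,X):
    c=camera_info(n);p=np.array(c["R"])@X+np.array(c["t"])
    return np.array([c["fx"]*p[0]/p[2]+c["cx"],c["fy"]*p[1]/p[2]+c["cy"]])
def down(yaw): # tool x at yaw, z down, y (closing) at yaw-90deg
    return (Ro.from_euler('z',yaw)*Ro.from_euler('x',np.pi)).as_quat()
E
python3 - <<'E'
import cv2,numpy as np
a=cv2.imread('pics/top0.png'); 
c=cv2.resize(a[145:295,215:345],None,fx=4,fy=4,interpolation=cv2.INTER_CUBIC)
cv2.imwrite('pics/c1.png',c)
from h import *
# mat centroid
g=(a.max(2)<40).astype(np.uint8);n,l,s,ce=cv2.connectedComponentsWithStats(g)
for i in range(1,n):
    if s[i,4]>300: print(s[i],ce[i],px2w('top',*ce[i],0.006))
hsv=cv2.cvtColor(a,cv2.COLOR_BGR2HSV)
s=cv2.imread('pics/side0.png')
g=(s.max(2)<40).astype(np.uint8);n,l,st,ce=cv2.connectedComponentsWithStats(g)
for i in range(1,n):
    if st[i,4]>900: print(st[i],ce[i],px2w('side',*ce[i],0.006))
E
```

```text
[ 130  200   47   43 1167] [154.18680377 222.10111397] [0.53150863 0.37656303 0.006     ]
[ 396  223   60   59 2751] [425.80152672 251.81097783] [ 0.45017588 -0.34245002  0.006     ]
[ 382  301   61   61 2918] [412.25771076 330.68985607] [ 0.2465904  -0.29984052  0.006     ]
[470  24  37  63 957] [484.81295716  49.94670846] [ 0.34109625 -1.05763505  0.006     ]
```

View pics/c1.png

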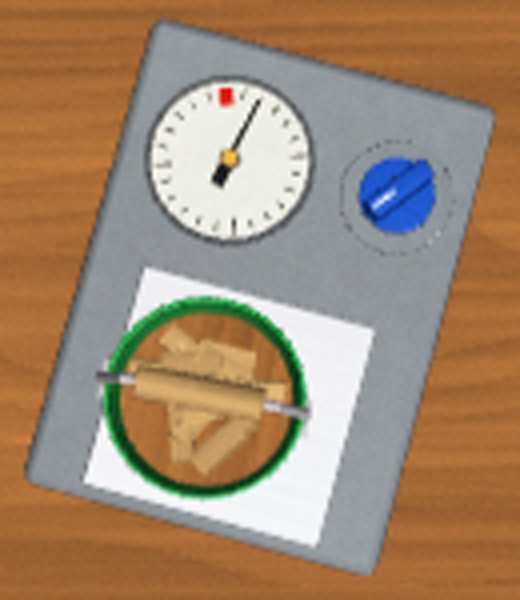

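The crop shows the large green pail alone on the pan. Its roll is centred at crop (200,391), the dial at (230,158) with the red mark at (226,97), and the knob at (398,196) with its bar running from lower left to upper right.

Run:
```python
from h import *
f=lambda u,v,z:px2w('top',u/4+215-.375,v/4+145-.375,z)
C=np.array([f(*p,.07) for p in[(155,18),(497,107),(374,577),(26,484)]])
print("corners",C.round(4)); c=C.mean(0);print("c",c, "sizes",np.linalg.norm(C[1]-C[0]),np.linalg.norm(C[2]-C[1]))
d=(C[0]+C[1]-C[2]-C[3]);th=np.arctan2(d[1],d[0]); print("yaw",th)
S=lambda x,y:c[:2]+[x*np.cos(th)-y*np.sin(th),x*np.sin(th)+y*np.cos(th)]
print("knob pred",S(.08,-.066),"meas",f(398,194,.09)); print("dial pred",S(.075,.042),"meas",f(230,158,.0795)); print("pan",S(-.075,0))
a,b=f(135,380,.247),f(265,403,.247);print("roll",(a+b)/2,np.linalg.norm(a-b),"yaw",np.arctan2(*(a-b)[1::-1]))
print("rim",f(205,396,.187))
k1,k2=f(372,212,.114),f(425,170,.114);print("bar",(k1+k2)/2,np.linalg.norm(k1-k2),np.arctan2(*(k2-k1)[1::-1]))
# roll in side view
r=(a+b)/2; r[2]=.247; print("roll in side", w2px('side',r), "rim side",w2px('side',[*f(205,396,.187)[:2],.187]))
z=f(226,97,.0795);p=f(260,99,.0795);print("mark,ptr",z,p)
y=np.arctan2(*(a-b)[1::-1])
h=r
for yy in(y,y-np.pi):
  for P in(h+[0,0,.14],h+[0,0,.054],np.array([.45,-.342,.35]),np.array([.45,-.342,.21])): q=arm.ik(P,down(yy));print(yy,None if q is None else np.round(q,2))
```

```text
corners [[ 0.7129  0.1095  0.07  ]
 [ 0.6541 -0.1092  0.07  ]
 [ 0.3579 -0.0281  0.07  ]
 [ 0.4161  0.1886  0.07  ]]
c [0.53523394 0.04021291 0.07      ] sizes 0.22640166426087951 0.3070947554574693
yaw -0.2638501601834355
knob pred [ 0.59525262 -0.04436698] meas [ 0.59513417 -0.04421239  0.09      ]
dial pred [0.61859199 0.06119946] meas [0.62005861 0.06104208 0.0795    ]
pan [0.46282947 0.05977286]
roll [0.46505168 0.07177465 0.247     ] 0.07063896989849207 yaw 1.3923393399132793
rim [0.46529762 0.07176622 0.187     ]
bar [ 0.5933781 -0.0431776  0.114    ] 0.04169299341078853 -0.901436165544403
roll in side [306.74770359 218.16591456] rim side [306.20813228 234.0626311 ]
mark,ptr [0.65922474 0.06358091 0.0795    ] [0.6578651  0.04203751 0.0795    ]
1.3923393399132793 [ 0.18  0.28 -0.5   1.77  0.15  1.12 -0.55]
1.3923393399132793 [ 0.12  0.37 -0.44  1.92  0.2   0.9  -0.59]
1.3923393399132793 [ 0.79  0.45 -0.27  1.6   0.13  1.11  0.3 ]
1.3923393399132793 [ 0.76  0.6  -0.23  1.78  0.18  0.78  0.26]
-1.7492533136765138 [ 0.58  0.44 -1.14  1.77  0.43  1.22  2.28]
-1.7492533136765138 [ 0.55  0.57 -1.15  1.91  0.59  1.06  2.12]
-1.7492533136765138 [ 0.25  0.48  0.57  1.62 -0.28  1.12 -2.43]
-1.7492533136765138 [ 0.27  0.65  0.55  1.8  -0.44  0.82 -2.29]
```

Run:
```python
from h import *
o=down(1.392); x,y=.4652,.0718
arm.move_gripper(1.0,80)
arm.movep([x,y,.40],o); F0=np.array(arm.read_ft_force())
arm.line_to([x,y,.301],.12)
print("pre",np.array(arm.read_ft_force()))
arm.move_gripper(0.0,80); print(arm.read_opening(),arm.read_finger_force())
arm.line_to([x,y,.331],.04); print(F0,arm.read_ft_force(),arm.read_tool_pos())
arm.line_to([x,y,.365],.1); arm.pause(.2)
for n in("top","side"): cv2.imwrite(f"pics/{n}1.png",snapshot(n))
cv2.imwrite("pics/m1.png",np.hstack([cv2.imread("pics/side1.png")[100:400,150:450],cv2.resize(cv2.imread("pics/top1.png")[130:330,200:400],(300,300))]))
print(arm.read_ft_force(),arm.read_wrist_torque(),arm.read_time())
```

```text
pre [ 0.53161816 -0.42643608  0.21955422]
0.18124204830138105 77.95629858970642
[-0.20913228  0.11454517  0.66195439] [ 0.47584628 -0.61483159 -6.25870407] [0.4649524  0.07167531 0.3307694 ]
[ 0.36771565 -0.30094891 -7.201173  ] [0.04635845 0.02127166 0.00719131] 6.05
```

View pics/m1.png

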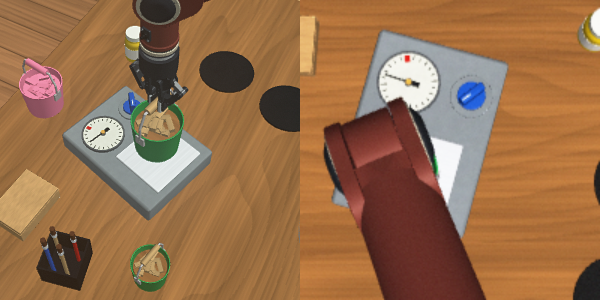

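The picture shows the pail hanging upright and clear of the pan, with the pointer swung to the left on the empty scale. The mass comes out at about 0.75 kg, so mat contact is expected near TCP z = 0.217.

Run:
```python
from h import *
x,y=.4502,-.3425
arm.line_to([.46,-.13,.365],.2); arm.line_to([x,y,.365],.2)
arm.line_to([x,y,.232],.12); arm.pause(.2); f0=arm.read_ft_force()[2]; z=.225
arm.line_to([x,y,z],.04)
while z>.209:
    z-=.001; arm.line_to([x,y,z],.02); f=arm.read_ft_force()[2]
    if f-f0>2.5: break
print(z,f0,f,arm.read_tool_pos())
arm.move_gripper(.35); arm.pause(.1); print(arm.read_ft_force()); arm.move_gripper(1.0)
arm.line_to([x,y,.35],.12); print(arm.read_time())
q=arm.ik([.52,-.25,.40],down(1.392)); 
arm.line_to([.36,-.28,.40],.3)
t=snapshot("top");s=snapshot("side");cv2.imwrite("pics/t2.png",t);cv2.imwrite("pics/s2.png",s)
cv2.imwrite("pics/m2.png",np.hstack([cv2.resize(t[140:300,340:500],(400,400)),cv2.resize(s[90:250,300:460],(400,400))]))
```

```text
0.216 -5.91261217591263 0.4810017365839853 [ 0.45028509 -0.34247932  0.21677045]
[0.15193869 0.08029788 0.66508135]
14.7
```

View pics/m2.png

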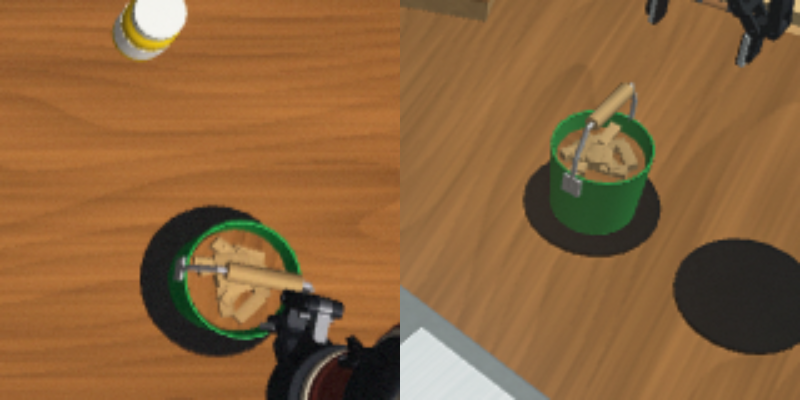

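The pail stands upright and centred on the mat in both views. Next I measure the dial and knob on the empty scale.

```bash
cat >> h.py <<'E'
KN=np.array([.5952,-.0443]); DC=np.array([.6193,.0611])
def dial(t,name="top"):
    "red mark yaw, pointer yaw about the dial centre (world, ccw +)"
    P=lambda m:np.array([px2w(name,u,v,.0795)[:2] for v,u in np.argwhere(m)])-DC
    b=t.astype(int); g=(slice(None),)
    red=P((b[:,:,2]>150)&(b[:,:,1]<90)&(b[:,:,0]<90)); 
    red=red[np.abs(np.hypot(*red.T)-.042)<.01]; r=red.mean(0)
    # dark profile along radius 20..38 mm
    gr=cv2.cvtColor(t,cv2.COLOR_BGR2GRAY); A=np.arange(-np.pi,np.pi,.01)
    pr=[np.mean([cv2.getRectSubPix(gr.astype(np.float32),(1,1),tuple(map(float,w2px(name,np.array([DC[0]+q*np.cos(a),DC[1]+q*np.sin(a),.0795])))))[0,0] for q in np.arange(.02,.034,.002)]) for a in A]
    w=np.clip(np.max(pr)*.92-np.array(pr),0,None); k=A[w.argmax()]; d=(A-k+np.pi)%(2*np.pi)-np.pi; s=abs(d)<.12
    return np.arctan2(r[1],r[0]), k+(w[s]*d[s]).sum()/w[s].sum(), len(red), np.hypot(*r)
E
python3 - <<'E'
from h import *
for n in("0","1"): print(dial(cv2.imread(f"pics/top{n}.png")))
t=cv2.imread("pics/t2.png");print(dial(t)); print("side",dial(cv2.imread("pics/s2.png"),"side"))
cv2.imwrite("pics/d2.png",np.hstack([cv2.resize(t[158:213,245:335],None,fx=6,fy=6,interpolation=cv2.INTER_CUBIC)]))
for y in np.arange(-5.5,1.5,.4):
    q=arm.ik([*KN,.161],down(y)); print(round(y,2),None if q is None else np.round(q,2))
E
```

```text
Traceback (most recent call last):
  File "h.py", line 22, in dial
    pr=[np.mean([cv2.getRectSubPix(gr.astype(np.float32),(1,1),tuple(map(float,w2px(name,np.array([DC[0]+q*np.cos(a),DC[1]+q*np.sin(a),.0795])))))[0,0] for q in np.arange(.02,.034,.002)]) for a in A]
                                                                               ~~~~^^^^^^^^^^^^^^^^^^^^^^^^^^^^^^^^^^^^^^^^^^^^^^^^^^^^^^^^^^^^
  File "h.py", line 9, in w2px
    c=camera_info(n);p=np.array(c["R"])@X+np.array(c["t"])
ValueError: time passes only in moves, steps and waits
```

```bash
python3 - <<'E'
s=open('h.py').read(); i=s.index("def dial")
s=s[:i].replace("camera_info(n)","ci(n)").replace("def px2w","from functools import lru_cache\nci=lru_cache(camera_info)\ndef px2w",1)+'''def dial(t,name="top"):
    "yaw of red mark and of pointer about the dial centre (world, ccw +), from a polar image"
    A=np.arange(-np.pi,np.pi,.01)
    def polar(r):
        a,q=np.meshgrid(A,r); X=np.stack([DC[0]+q*np.cos(a),DC[1]+q*np.sin(a),0*a+.0795])
        m=w2px(name,(X.reshape(3,-1)-0)) if 0 else None
        c=ci(name);p=np.tensordot(np.array(c["R"]),X,1)+np.array(c["t"])[:,None,None]
        return cv2.remap(t,(c["fx"]*p[0]/p[2]+c["cx"]).astype(np.float32),(c["fy"]*p[1]/p[2]+c["cy"]).astype(np.float32),cv2.INTER_LINEAR).astype(float).mean(0)
    def peak(w):
        k=A[w.argmax()]; d=(A-k+np.pi)%(2*np.pi)-np.pi; w=np.clip(w-.4*w.max(),0,None)*(abs(d)<.2)
        return k+(w*d).sum()/w.sum()
    R=polar(np.arange(.037,.047,.001)); P=polar(np.arange(.020,.034,.001)).max(1)
    return peak(np.clip(R[:,2]-R[:,1],0,None)), peak(P.max()-P)
'''
s=s.replace("        m=w2px(name,(X.reshape(3,-1)-0)) if 0 else None\n","")
open('h.py','w').write(s)
E
python3 - <<'E'
from h import *
for n in("0","1"): print(dial(cv2.imread(f"pics/top{n}.png")))
t=cv2.imread("pics/t2.png");print(dial(t)); print("side",dial(cv2.imread("pics/s2.png"),"side"))
cv2.imwrite("pics/d2.png",cv2.resize(t[158:213,245:335],None,fx=6,fy=6,interpolation=cv2.INTER_CUBIC))
for y in np.arange(-5.5,1.5,.4):
    q=arm.ik([*KN,.161],down(y)); print(round(y,2),None if q is None else np.round(q,2))
E
```

```text
(np.float64(0.06619652312211594), np.float64(-0.43486948507653844))
(np.float64(0.06609975539032154), np.float64(1.2379187470615793))
(np.float64(0.06580836739709257), np.float64(1.2383758334472137))
side (np.float64(0.20954256344403238), np.float64(1.2723715613680127))
-5.5 [ 0.22  0.72 -0.3   1.73  0.29  0.74 -1.01]
-5.1 [ 0.25  0.72 -0.36  1.73  0.34  0.75 -0.66]
-4.7 [ 0.3   0.74 -0.43  1.72  0.42  0.77 -0.32]
-4.3 [ 0.32  0.74 -0.47  1.72  0.45  0.79  0.04]
-3.9 [ 0.35  0.75 -0.51  1.72  0.49  0.8   0.41]
-3.5 [ 0.37  0.76 -0.55  1.72  0.52  0.81  0.78]
-3.1 [ 0.39  0.77 -0.59  1.72  0.55  0.82  1.15]
-2.7 [ 0.46  0.81 -0.73  1.72  0.68  0.88  1.45]
-2.3 [ 0.52  0.85 -0.84  1.72  0.76  0.94  1.78]
-1.9 [ 0.55  0.88 -0.91  1.72  0.82  0.98  2.13]
-1.5 [ 0.64  0.99 -1.15  1.71  1.    1.14  2.39]
-1.1 [-0.03  0.7   0.12  1.74 -0.12  0.71 -2.53]
-0.7 [ 0.02  0.7   0.03  1.73 -0.03  0.71 -2.21]
-0.3 [ 0.07  0.7  -0.06  1.73  0.06  0.71 -1.88]
0.1 [ 0.12  0.7  -0.13  1.73  0.13  0.72 -1.55]
0.5 [ 0.18  0.71 -0.24  1.73  0.23  0.73 -1.24]
0.9 [ 0.23  0.72 -0.31  1.73  0.3   0.74 -0.91]
1.3 [ 0.27  0.73 -0.38  1.73  0.36  0.76 -0.56]
```

View pics/d2.png

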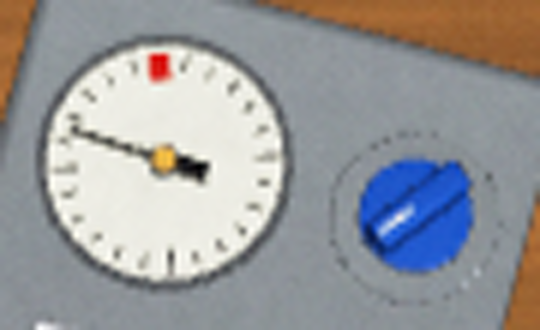

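The mark is at 0.066 rad and the pointer at 1.238 rad, so the knob needs about 2.345 rad clockwise (within 1.6–3.0). The bar yaw is about -0.91, which is the same grasp as 2.23. From there one wrist sweep covers the whole turn.

```bash
cat >> h.py <<'E'
def turn(y0,amount,z=.162):
    "grip the bar at yaw y0, turn clockwise by amount, let go and back out"
    arm.move_gripper(.7,40)
    arm.movep([*KN,.27],down(y0)); arm.line_to([*KN,z],.12); arm.move_gripper(0,40)
    print("grip",arm.read_opening(),arm.read_finger_force())
    n=int(np.ceil(abs(amount)/.2))
    for k in range(1,n+1): arm.movep([*KN,z],down(y0-amount*k/n))
    arm.pause(.1); print("torque",arm.read_wrist_torque()[2],"F",arm.read_ft_force())
    arm.move_gripper(.7); arm.line_to([*KN,.27],.15)
def look(tag):
    arm.line_to([.47,-.1,.33],.25)
    t=snapshot("top"); cv2.imwrite(f"pics/t{tag}.png",t)
    cv2.imwrite(f"pics/d{tag}.png",cv2.resize(t[158:213,245:335],None,fx=6,fy=6,interpolation=cv2.INTER_CUBIC))
    print("dial",dial(t),"t",arm.read_time())
E
python3 - <<'E'
from h import *
turn(2.23,2.345); look(3)
E
```

```text
grip 0.1553676689072128 42.942944169044495
torque 0.019168611777003706 F [5.93692086 0.75761598 1.90269818]
dial (np.float64(1.2146235188819514), np.float64(1.2373366769562515)) t 24.0917
```

View pics/d3.png

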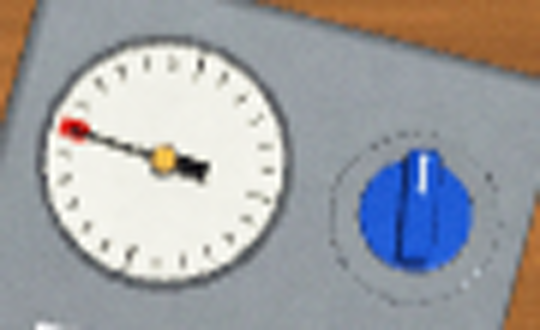

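The red mark, centred at crop (74,130), now sits under the pointer tip at (72,128), about 1 mm off against 4.5 mm allowed. The arm touches nothing, so I'm handing in.

```bash
python3 -c "
from h import *
print(ticket.finish_job())"
```

```text
the job is handed in; nothing more can be done
None
```

The job is handed in, with no verdict returned: the green pail stands upright and centred on the farther black mat, and the tare knob is turned so the red zero mark is about 1 mm from the empty scale's pointer (4.5 mm allowed).

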